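Fit the picket fence into its slotted garden kerb by feel

TASK

Lift the wooden picket fence section out of its storage block, put the ball under it into the wide mouth at the end of the slotted garden kerb, and slide it gently along the slot, pressing lightly, until you feel the ball drop into the pocket hidden inside. Stop there, seat the fence fully so that its bottom rail lies flush on the kerb, upright and in line with it, and let go. Push the fence against the kerb with no more than about 25 N at any time, and leave the other toys where they stand.

Things in the scene. Friction and masses are not known exactly. Their poses are not given: they have to be found in the camera images.
- fence: Loose pale wooden picket fence, about 80 g, 110 mm long (its y), five pickets, alike front and back and end for end. Origin: centre of the underside of its bottom rail, z up. Bottom rail 20 mm thick (x), 10 mm high; upper rail 10 mm thick, 39.5 to 48.5 mm above the origin. Outer pickets 8 mm thick, 12 mm wide, 24 mm apart, tips 83 mm up.
- fence_grip (a point): On the fence's middle picket, the one to grip, 76 mm above the fence's origin. This picket is flat-topped, 12 mm thick (fence x), 18 mm wide (fence y), and reaches 94 mm above the origin.
- ball_tip (a point): Lowest point of the ball under the fence, 36 mm below the fence's origin. Centred under the rail is a round neck 7 mm thick that ends in this ball, 16 mm across.
- kerb: Fixed wooden kerb 68 mm wide (x), 240 mm long (y), 40 mm high. Origin: centre of its underside, z up. A slot 12 mm wide runs in its top along y, over x = 0, from y = -82 to +77 mm. Below lips 7 mm thick is a chamber 22 mm wide with a dark level floor 14 mm above the table; with the ball on it the fence's origin is 50 mm above the table. All rigid.
- mouth (a point): Centre, at the kerb's top, of the 26 x 26 mm mouth at the slot's -y end (kerb y = -95 mm), the only place where the ball fits in; the floor is 14 mm above the table here too. The slot starts at the mouth and runs to kerb +y.
- slot_mid (a point): Point in the slot at the kerb's top, kerb x = y = 0. A pocket in the chamber floor, hidden by the lips, is centred somewhere within 35 mm of here along y, different each time: 21 mm long (y), full chamber width, at least 10 mm deep. Only there can the fence go down 10 mm more, till its bottom rail rests on the kerb's top (fence origin 40 mm above the table).
- block: Fixed dark wooden storage block 70 x 100 x 40 mm high, origin at the centre of its underside. The fence stands on it at the start, bottom rail on the block's top, neck and ball hanging in a central square hole of 22 mm.
- gnome: Ceramic garden gnome, 36 mm across, 70 mm tall, origin at the centre of its underside. Leave alone.
- wheelbarrow: Green plastic toy wheelbarrow, about 130 mm long, 46 mm tall; origin on the table under its tub. Leave alone.
- bin: Stainless steel toy bin, 56 mm across, 79 mm tall, origin under its centre. Leave alone.
- letterbox: Red plastic toy letterbox, 44 x 50 mm, 127 mm tall, with a flap; origin under its centre. Leave alone.
- flowerpot: Small terracotta pot, 44 mm across, 38 mm tall, origin under its centre. Leave alone.
- bench: Wooden toy bench, 90 mm long, 67 mm tall, origin under its seat. Leave alone.
- can: Metal toy watering can, 36 mm across, about 37 mm tall, origin under its centre. Leave alone.
Things that resemble listed ones, but are neither listed nor needed, are in the scene too. Leave any turquoise or yellow look-alike of the fence alone.

How it is judged:
By the outcome, as a careful person would: the job done as asked, in the order asked, and still so for the second after the job is handed in, with the robot touching nothing.
It also fails if it takes over 72 s, if anything falls off the work surface, if the arm or the gripper's body presses on something with over 40 N, if the wrist force passes 120 N, or if a joint passes its speed limit or range.

ROBOT

A 6-joint arm with a two-finger parallel gripper is mounted at the origin on the work surface. World frame = base frame: x ahead of the robot, y to its left, z up, the work surface at z = 0. Lengths are in m, angles in degrees, forces in N, time in s.
With the tool pointing down it reaches from about 0.25 to 0.85 m from the base axis. Payload 12.5 kg.
Tool frame: the origin (TCP) lies on the centre line of the jaws, within the pads' length; the fingertips stand 25 mm ahead of it and the grasp point (between the pads) lies 6 mm ahead of it; z points along the fingers, y is the line along which they close (so a half turn about z gives the same grasp; the last joint's range is limited). The gripper opens to 93 mm and grips with 3 to 60 N. Pads are 15 mm wide; open, the fingers measure 128 mm over their backs; the gripper's body (75 mm by 188 mm) begins 65 mm behind the grasp point.
Start: joints at [60.126, 20.094, 94.641, -0, 65.266, -4.847], TCP at [0.233, 0.498, 0.244] pointing down, gripper open.
Joint ranges: [-157.81, 157.81], [-45, 120.19], [0.68, 151.7], [-89.99, 269.99], [4.06, 180], [-164.3, 164.3]. Speed limits (degrees/s): [127.2, 127.2, 159.86, 180, 180, 180].

INTERFACE

Orientations are given as [roll, pitch, yaw] about the fixed x, y, z axes, in that order (R = Rz(yaw) Ry(pitch) Rx(roll)).
In Python, from bench import ctrl gives the robot as it stands. The module is installed in compiled form; this text tells all that it offers.
- The arm moves only by the tool carry_out, never from a script. Its argument "targets" is a list of rows, each an object of numbers: "jaw": the finger opening in cm, from 0 to 9.3; "dx", "dy", "dz": the shift along the world's x, y, z in cm; "turn": the turn about the world's z in rad. A call has 1 to 10 rows; each row is the pose to reach, as a shift and turn from the pose commanded when the call began; what a row does not reach only later rows make up. A row lasts 1/8 s, in which the tool goes at most 62.5 mm and 10.7 degrees, less where a joint would pass 70% of its speed; a pose out of reach is approached as far as the arm can. A call with a gripper value outside its range is refused whole. The fingers move at their own pace and stop on an object; "squeeze" is the grip in N (left out, the last holds). Time passes only in rows, so rows that repeat a pose let the fingers close. It gives the time, the measured TCP pose, the force, the opening and the grip force at its end, in the units of the state.
- ctrl.get_state(): the state, without advancing time (a new reading comes with each control period).
- ctrl.get_image(name): name is "scene" or "top" or "wrist"; returns a dict with "pixels" (400x640x3 uint8, red, green, blue), "vertical_fov" (degrees; the focal length in pixels is half the picture's height over the tangent of half this angle, whatever the lens; pixels are square), "cx", "cy" (the principal point, pixels), "R" (3x3) and "t" (3): a world point X has camera coordinates R X + t; the wrist camera has in their place "tool_from_camera" (4x4, takes a point from camera to tool coordinates, whose origin is the TCP and whose axes are the flange's). Camera axes: x right, y down, z forward; pixel columns grow to the right and rows downward; lengths in m; the calibration is good to about 2 mm. A picture is of the moment at which its call begins: read the wrist's pose just before it. There is no depth.
- ctrl.close_job(): hands the job in; it is judged then, once.
The state is a dict: "time_s": time; "qpos": joint angles; "joint_vel": joint speeds; "tau": joint torques, N m; "position": TCP position; "eef_rot": TCP orientation; "contact_force": force on the tool from outside, world axes, zero at the start; "ft_torque": the same for the moment, N m; "opening": finger opening in m; "gripper_force": force on a finger pad.
Only numpy, scipy, OpenCV 4.12 (cv2) and the standard library are available. Lean on these libraries where they do the work, as an engineer would, in place of code of your own. Each camera call takes 0.05 s, during which the arm holds its last target. There are 200 camera calls.

## Working session

There is one attempt and no reset: what is moved stays moved. The work goes in short steps, Python scripts to look and compute and a tool call to move; the robot and the scene stay as the last step left them, time stands still between calls to the robot, and variables do not carry over. Pictures are saved under pics/ and viewed, at most 13 in all, crops included, and the job is handed in when it is done.

Besides the shell and the picture viewer there is one more tool, called by a JSON object that holds its "name" and its "arguments", one argument or row to a line. carry_out: Moves the arm, as the interface text tells. Its arguments: {"type":"object","properties":{"targets":{"type":"array","items":{"type":"object","properties":{"jaw":{"type":"number"},"dx":{"type":"number"},"dy":{"type":"number"},"dz":{"type":"number"},"turn":{"type":"number"}}}},"squeeze":{"type":"number"}},"required":["targets"]}

```bash
mkdir -p pics; cat > h.py <<'E'
import numpy as np, cv2, json
from bench import ctrl
def cam(n):
    d=ctrl.get_image(n); p=np.array(d['pixels'],np.uint8)
    f=p.shape[0]/2/np.tan(np.radians(d['vertical_fov']/2))
    return d,p,f
E
python3 - <<'E'
from h import *
import pickle
print(ctrl.get_state())
for n in ['scene','top']:
    d,p,f=cam(n); cv2.imwrite(f'pics/{n}0.png',p[:,:,::-1]); print(n,f,{k:v for k,v in d.items() if k!='pixels'})
    pickle.dump((d,f),open(n+'.pkl','wb'))
E
```

```text
{'time_s': 0.0, 'qpos': array([ 6.01250107e+01,  2.01246242e+01,  9.46754458e+01,  9.70485200e-04,
        6.52641273e+01, -4.84689206e+00]), 'joint_vel': array([ 0.0127983 , -0.01817517, -0.09761475, -0.06187169,  0.02540066,
       -0.04927865]), 'tau': array([-1.39760836e-03, -4.97319317e+01, -2.85243541e+01,  6.98051462e-02,
        2.56834331e-02, -1.47170899e-04]), 'position': array([0.23250624, 0.4981103 , 0.24310864]), 'eef_rot': array([-1.79936107e+02, -6.30208488e-03,  1.54971493e+02]), 'contact_force': array([ 0.07533584, -0.39782853, -0.17246244]), 'ft_torque': array([-0.04912931,  0.01177337,  0.01260949]), 'gripper_force': 0.0, 'opening': 0.09275150374659982}
scene 380.52922727288274 {'vertical_fov': 55.451377401284226, 'cx': 320.9705748686067, 'cy': 202.3474548718692, 'R': array([[ 0.85822111,  0.51310361,  0.01346155],
       [ 0.39406148, -0.64185176, -0.65783118],
       [-0.32889523,  0.56986929, -0.7530451 ]]), 't': array([-0.49805559, -0.15049986,  1.20686233])}
top 377.87533050388697 {'vertical_fov': 55.78230836407873, 'cx': 323.85128997839456, 'cy': 197.8272533756424, 'R': array([[ 0.00870984, -0.99967704, -0.02387373],
       [-0.98290257, -0.00416761, -0.18407927],
       [ 0.18392032,  0.02506885, -0.98262143]]), 't': array([-0.01483852,  0.58346261,  0.90400359])}
```

View pics/scene0.png

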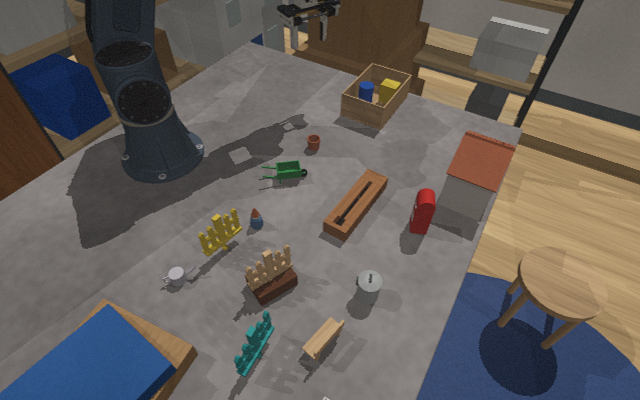

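View pics/top0.png

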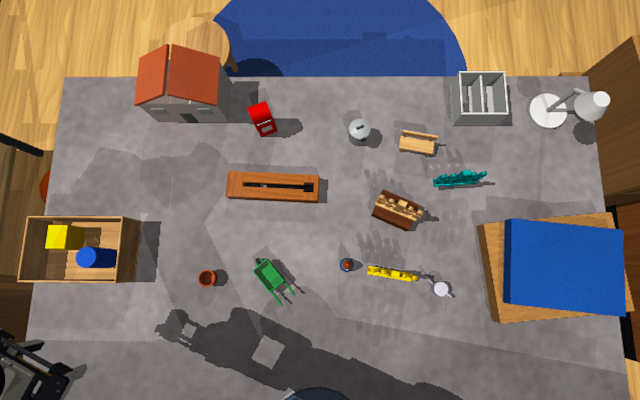

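Scene: the fence stands on its dark block at about (270,272), kerb at (357,203). Top: block and fence at about (399,210), kerb at (273,186), slot from (243,184) to (315,188). I'll zoom in on both.

```bash
python3 - <<'E'
import cv2,numpy as np
t=cv2.imread('pics/top0.png');s=cv2.imread('pics/scene0.png')
a=cv2.resize(t[160:210,215:335],None,fx=6,fy=6,interpolation=cv2.INTER_CUBIC)
b=cv2.resize(t[180:240,360:440],None,fx=5,fy=5,interpolation=cv2.INTER_CUBIC)
c=cv2.resize(s[160:245,315:395],None,fx=3.5,fy=3.5,interpolation=cv2.INTER_CUBIC)
o=np.zeros((600,720,3),np.uint8);o[:300]=a;o[300:600,:400]=b;o[300:300+c.shape[0],420:420+c.shape[1]]=c[:300]
cv2.imwrite('pics/z.png',o)
E
```

```text
(no output)
```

View pics/z.png

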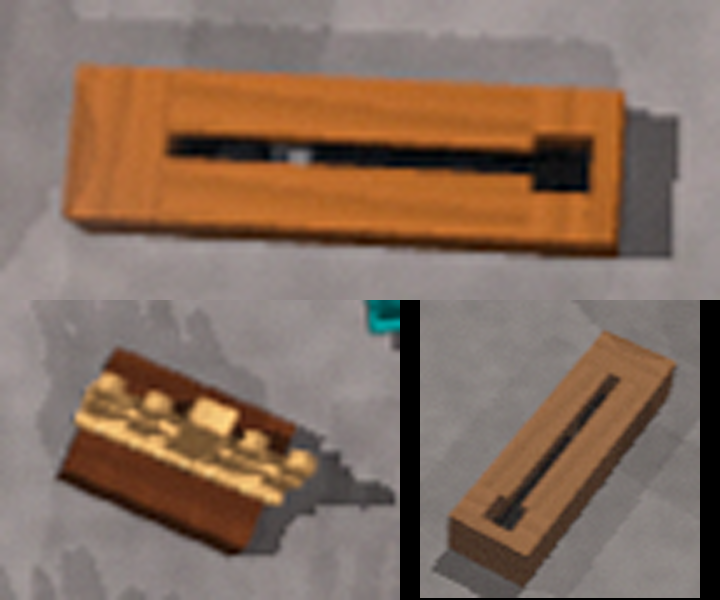

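The zoom shows the mouth at top px (308.7,187.2), the -y end in world terms. The slot's far end is at (243,184), and the fence's middle picket top is at about (403,202.6).

```bash
cat >> h.py <<'E'
import pickle
from scipy.optimize import least_squares
def load(n): return pickle.load(open(n+'.pkl','rb'))
def proj(c,X):
    d,f=c; q=np.atleast_2d(X)@np.array(d['R']).T+np.array(d['t']); return np.c_[d['cx']+f*q[:,0]/q[:,2], d['cy']+f*q[:,1]/q[:,2]]
def world(p,L):  # p=(x,y,yaw deg), local pts
    a=np.radians(p[2]);R=np.array([[np.cos(a),-np.sin(a),0],[np.sin(a),np.cos(a),0],[0,0,1]])
    return np.atleast_2d(L)@R.T+[p[0],p[1],0]
def fit(obs,p0):  # obs list of (cam,local pts,pix)
    r=least_squares(lambda p:np.concatenate([(proj(c,world(p,L))-u).ravel() for c,L,u in obs]),p0,x_scale=[.01,.01,1])
    return r.x, r.fun.reshape(-1,2).round(1)
E
python3 - <<'E'
from h import *
T,S=load('top'),load('scene')
m=1e-3
Lk=np.array([[13,-108,40],[-13,-108,40],[13,-82,40],[-13,-82,40],[6,77,40],[-6,77,40],[34,120,40],[34,-120,40]])*m
u=np.array([[592,135],[590,190],[532,135],[530,190],[168,133],[168,156],[80,65],[624,92]])/6+[215,160]
print(fit([(T,Lk,u)],[.6,0,0]))
# scene: mouth corners / slot end / outer corners in crop scaled 3.5, offset (315,160), crop pasted at (420,300)
L2=np.array([[0,77,40],[34,120,40],[-34,120,40],[-34,-120,40],[34,-120,40]])*m
v=(np.array([[613,379],[676,364],[604,331],[450,518],[529,556]])-[420,300])/3.5+[315,160]
print(fit([(S,L2,v)],[.6,0,0])); print(fit([(T,Lk,u),(S,L2,v)],[.6,0,0])[0])
Lb=np.array([[35,50,40],[-35,50,40],[-35,-50,40],[0,0,134]])*m
ub=(np.array([[118,348],[60,478],[240,553],[214,412]])-[0,300])/5+[360,180]
print(fit([(T,Lb,ub)],[.55,-.2,-20]))
E
```

```text
(array([ 0.61822764,  0.12371817, -2.54978674]), array([[ 0.3,  0. ],
       [ 0.1,  0.7],
       [ 0.3, -0.4],
       [ 0. ,  0.2],
       [ 0.1, -0.3],
       [-0.4,  0.3],
       [-0.5, -0.1],
       [ 0.1, -0.4]]))
(array([ 0.6232232 ,  0.12193504, -2.0743407 ]), array([[ 0.6, -0.5],
       [ 0.1, -0.4],
       [-0.2, -0.1],
       [-0.2, -0. ],
       [-0.2,  0.8]]))
[ 0.61989354  0.12349902 -2.52219386]
(array([  0.55572671,  -0.19408246, -24.12398467]), array([[-0.6,  0.1],
       [ 0.2, -1.4],
       [ 0.8, -0.1],
       [-0.4,  1.2]]))
```

{"name": "carry_out", "arguments": {
  "targets": [
    {"jaw": 9.3,"dx": 5,"dy": -10,"dz": 3,"turn": -0.2},
    {"jaw": 9.3,"dx": 32.3,"dy": -69.2,"dz": 6,"turn": -1.55},
    {"jaw": 9.3,"dx": 32.3,"dy": -69.2,"dz": 6,"turn": -1.55},
    {"jaw": 9.3,"dx": 32.3,"dy": -69.2,"dz": 6,"turn": -1.55},
    {"jaw": 9.3,"dx": 32.3,"dy": -69.2,"dz": 6,"turn": -1.55},
    {"jaw": 9.3,"dx": 32.3,"dy": -69.2,"dz": 6,"turn": -1.55},
    {"jaw": 9.3,"dx": 32.3,"dy": -69.2,"dz": 6,"turn": -1.55},
    {"jaw": 9.3,"dx": 32.3,"dy": -69.2,"dz": 6,"turn": -1.55},
    {"jaw": 9.3,"dx": 32.3,"dy": -69.2,"dz": 6,"turn": -1.55},
    {"jaw": 9.3,"dx": 32.3,"dy": -69.2,"dz": 6,"turn": -1.55}
  ]
}}

```text
time_s: 1.35
position: [0.4963, -0.067, 0.2948]
eef_rot: [-180.0, -0.0, 66.1]
contact_force: [-0.1, 1.0, 0.3]
opening: 0.0931
gripper_force: 0.0
```

{"name": "carry_out", "arguments": {
  "targets": [
    {"dx": 6,"dy": -12.7},
    {"dx": 6,"dy": -12.7},
    {"dx": 6,"dy": -12.7},
    {"dx": 6,"dy": -12.7},
    {"dx": 6,"dy": -12.7}
  ]
}}

```text
invalid input at $.targets[0]: expected keys jaw, dx, dy, dz, turn
```

```bash
python3 - <<'E'
from h import *
s=ctrl.get_state();print(s['time_s'],s['position'],s['eef_rot'],s['contact_force'])
d,p,f=cam('wrist');cv2.imwrite('pics/w1.png',p[:,:,::-1]);pickle.dump((d,f,s),open('w1.pkl','wb'))
print(f,d['cx'],d['cy'],d['tool_from_camera'])
E
```

```text
1.35 [ 0.49633492 -0.06701051  0.29484206] [-1.79994474e+02 -6.97035360e-03  6.61030520e+01] [-0.11859886  1.01672863  0.33039248]
295.6004148134489 317.6075103709532 202.8110558077181 [[-6.17355045e-04 -9.66096641e-01 -2.58179974e-01  7.24623313e-02]
 [ 9.99999809e-01 -5.86741948e-04 -1.95621299e-04  1.60197866e-03]
 [ 3.75040597e-05 -2.58180045e-01  9.66096819e-01 -1.41706878e-01]
 [ 0.00000000e+00  0.00000000e+00  0.00000000e+00  1.00000000e+00]]
```

View pics/w1.png

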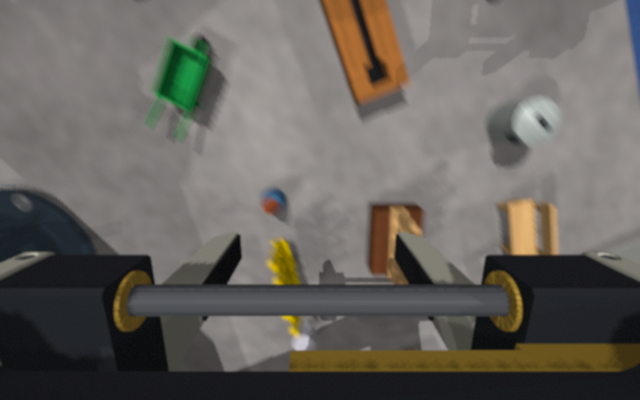

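The wrist view shows the block at about (395,235), partly hidden by a finger, and the kerb mouth at (376,72). I'll shift so the fence sits in the clear upper area.

{"name": "carry_out", "arguments": {
  "targets": [
    {"jaw": 9.3,"dx": 1.9,"dy": -21.8,"dz": 1,"turn": 0},
    {"jaw": 9.3,"dx": 1.9,"dy": -21.8,"dz": 1,"turn": 0},
    {"jaw": 9.3,"dx": 1.9,"dy": -21.8,"dz": 1,"turn": 0},
    {"jaw": 9.3,"dx": 1.9,"dy": -21.8,"dz": 1,"turn": 0},
    {"jaw": 9.3,"dx": 1.9,"dy": -21.8,"dz": 1,"turn": 0},
    {"jaw": 9.3,"dx": 1.9,"dy": -21.8,"dz": 1,"turn": 0}
  ]
}}

```text
time_s: 2.15
position: [0.5148, -0.2821, 0.3045]
eef_rot: [-180.0, -0.0, 66.2]
contact_force: [0.2, 1.0, -0.5]
opening: 0.0928
gripper_force: 0.0
```

```bash
python3 - <<'E'
from h import *
s=ctrl.get_state();print(s['time_s'],s['position'],s['eef_rot'],s['contact_force'])
d,p,f=cam('wrist');pickle.dump((d,f,s,p),open('w2.pkl','wb'))
o=cv2.resize(p[:280,100:540],None,fx=1.8,fy=1.8,interpolation=cv2.INTER_CUBIC)
cv2.imwrite('pics/w2.png',o[:,:,::-1])
E
```

```text
2.15 [ 0.5147916  -0.28208322  0.3044601 ] [-1.79951798e+02 -2.01321869e-02  6.61792405e+01] [ 0.1579048   0.95254508 -0.50373402]
```

View pics/w2.png

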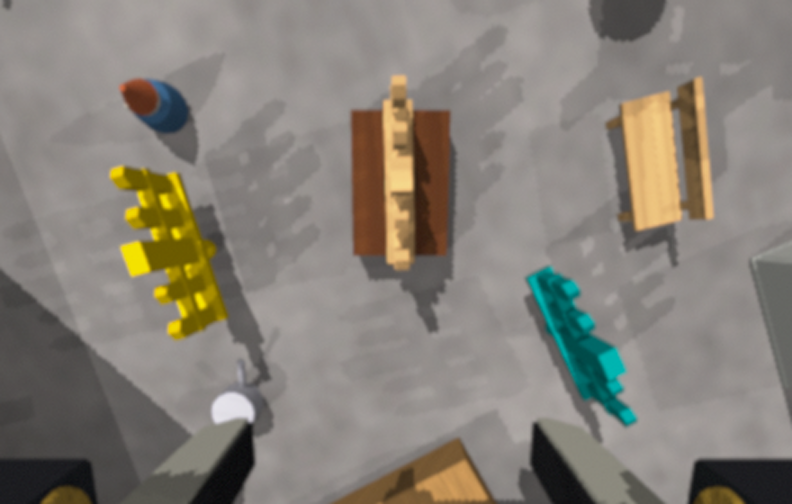

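Block corners at crop (352,111), (450,111), (447,255), (353,256); middle picket top centred at (402,179). The fence is already nearly in line with the image.

```bash
cat >> h.py <<'E'
from scipy.spatial.transform import Rotation as Ro
def wcam(d,f,s):
    M=np.array(d['tool_from_camera']);W=Ro.from_euler('xyz',s['eef_rot'],degrees=True).as_matrix()
    Rc=W@M[:3,:3];c=W@M[:3,3]+s['position']
    return (dict(R=Rc.T,t=-Rc.T@c,cx=d['cx'],cy=d['cy']),f)
E
python3 - <<'E'
from h import *
d,f,s,p=load('w2');C=wcam(d,f,s);m=1e-3
Lb=np.array([[-35,50,40],[35,50,40],[35,-50,40],[-35,-50,40]])*m
u=np.array([[352,111],[450,111],[447,255],[353,256]])/1.8+[100,0]
print('block',fit([(C,Lb,u)],[.55,-.2,-20]))
Lf=np.array([[0,0,134],[0,48,123],[0,-48,123]])*m
v=np.array([[402,179],[399,82],[401,264]])/1.8+[100,0]
print('fence',fit([(C,Lf,v)],[.55,-.2,-20]))
# kerb mouth in w1
E
```

```text
block (array([  0.56169765,  -0.19504917, -23.87578106]), array([[-0.6, -0.2],
       [ 0.4, -0.2],
       [-0.1,  0.6],
       [ 0.3, -0. ]]))
fence (array([  0.56019683,  -0.19551477, -22.93973899]), array([[-0.6, -1.6],
       [ 0.3,  2.1],
       [ 0.3, -0.7]]))
```

{"name": "carry_out", "arguments": {
  "targets": [
    {"jaw": 9.3,"dx": 2.3,"dy": 4.5,"dz": -3,"turn": 0},
    {"jaw": 9.3,"dx": 4.6,"dy": 8.7,"dz": -8,"turn": 0},
    {"jaw": 6,"dx": 4.6,"dy": 8.7,"dz": -13,"turn": 0},
    {"jaw": 5,"dx": 4.6,"dy": 8.7,"dz": -14.5,"turn": 0},
    {"jaw": 5,"dx": 4.6,"dy": 8.7,"dz": -14.5,"turn": 0},
    {"jaw": 5,"dx": 4.6,"dy": 8.7,"dz": -14.5,"turn": 0},
    {"jaw": 5,"dx": 4.6,"dy": 8.7,"dz": -14.5,"turn": 0}
  ]
}}

```text
time_s: 3.08
position: [0.5615, -0.1965, 0.1615]
eef_rot: [179.8, -0.0, 66.1]
contact_force: [-1.7, -0.1, 1.0]
opening: 0.0513
gripper_force: 0.0
```

{"name": "carry_out", "arguments": {
  "targets": [
    {"jaw": 4,"dx": 0,"dy": 0.1,"dz": -3,"turn": 0},
    {"jaw": 3,"dx": 0,"dy": 0.1,"dz": -3.9,"turn": 0},
    {"jaw": 3,"dx": 0,"dy": 0.1,"dz": -3.9,"turn": 0},
    {"jaw": 2,"dx": 0,"dy": 0.1,"dz": -3.9,"turn": 0},
    {"jaw": 1,"dx": 0,"dy": 0.1,"dz": -3.9,"turn": 0},
    {"jaw": 0.8,"dx": 0,"dy": 0.1,"dz": -3.9,"turn": 0},
    {"jaw": 0.8,"dx": 0,"dy": 0.1,"dz": -3.9,"turn": 0},
    {"jaw": 0.8,"dx": 0,"dy": 0.1,"dz": -3.9,"turn": 0}
  ],
  "squeeze": 25
}}

```text
time_s: 4.08
position: [0.5612, -0.195, 0.1215]
eef_rot: [179.9, -0.0, 66.2]
contact_force: [-1.4, 0.8, 5.1]
opening: 0.012
gripper_force: 25.0
```

{"name": "carry_out", "arguments": {
  "targets": [
    {"jaw": 0.8,"dx": 0,"dy": 0,"dz": 2,"turn": 0},
    {"jaw": 0.8,"dx": 0,"dy": 0,"dz": 6,"turn": 0},
    {"jaw": 0.8,"dx": 0.5,"dy": 2,"dz": 10,"turn": 0.1},
    {"jaw": 0.8,"dx": 2.5,"dy": 7,"dz": 10,"turn": 0.25},
    {"jaw": 0.8,"dx": 5.1,"dy": 12,"dz": 10,"turn": 0.37},
    {"jaw": 0.8,"dx": 5.1,"dy": 13,"dz": 10,"turn": 0.37},
    {"jaw": 0.8,"dx": 5.1,"dy": 13,"dz": 10,"turn": 0.37},
    {"jaw": 0.8,"dx": 5.1,"dy": 13,"dz": 10,"turn": 0.37},
    {"jaw": 0.8,"dx": 5.1,"dy": 13,"dz": 10,"turn": 0.37},
    {"jaw": 0.8,"dx": 5.1,"dy": 13,"dz": 10,"turn": 0.37}
  ]
}}

```text
time_s: 5.32
position: [0.6118, -0.0656, 0.2208]
eef_rot: [180.0, 0.0, 87.3]
contact_force: [-0.2, -0.2, -0.6]
opening: 0.0118
gripper_force: 25.0
```

```bash
python3 - <<'E'
from h import *
s=ctrl.get_state();print(s['time_s'],s['position'],s['eef_rot'],s['contact_force'],s['opening'])
d,p,f=cam('wrist');pickle.dump((d,f,s,p),open('w3.pkl','wb'))
o=cv2.resize(p[:300,160:480],None,fx=2,fy=2,interpolation=cv2.INTER_CUBIC)
cv2.imwrite('pics/w3.png',o[:,:,::-1])
E
```

```text
5.325 [ 0.61177837 -0.06561471  0.22084492] [1.79997398e+02 3.53501056e-03 8.72991024e+01] [-0.23792751 -0.20842589 -0.63565241] 0.011772976228891062
```

View pics/w3.png

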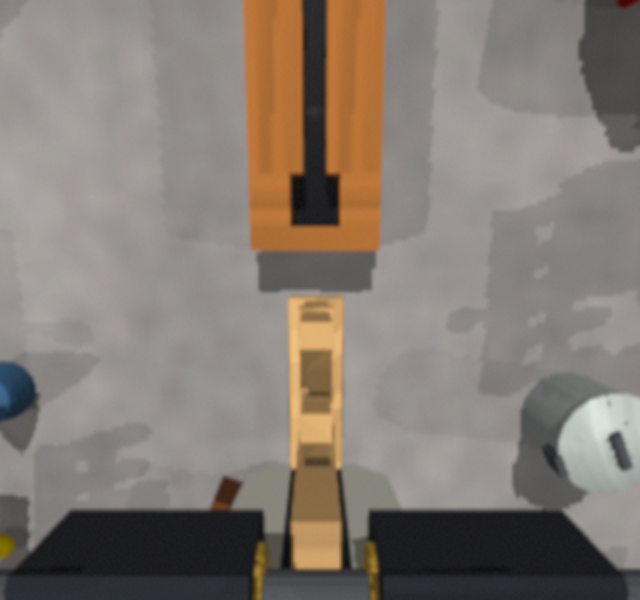

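The wrist view shows the fence held straight, its rail end at crop (289–343, 297). The mouth corners are at (291,174), (339,174), (339,226) and (292,226), and the kerb's front edge runs (251,249)–(380,248).

```bash
python3 - <<'E'
from h import *
d,f,s,p=load('w3');C=wcam(d,f,s);m=1e-3
L=np.array([[-13,-82,40],[13,-82,40],[13,-108,40],[-13,-108,40],[-34,-120,40],[34,-120,40],[-6,-82,40],[6,-82,40]])*m
u=np.array([[291,174],[339,174],[339,226],[292,226],[251,249],[380,248],[304,176],[327,176]])/2+[160,0]
k,r=fit([(C,L,u)],[.62,.12,-2.5]);print('kerb',k,r.tolist());print('mouth',world(k,[0,-.095,.04]), 'mid',world(k,[0,0,.04]))
h=(s['position'][2]-.0815)*1e3
Lf=np.array([[-10,55,h+10],[10,55,h+10],[-10,0,h+10],[10,0,h+10]])*m
v=np.array([[289,297],[343,297],[290,467],[343,467]])/2+[160,0]
q,r=fit([(C,Lf[:2],v[:2])],[.61,-.06,-2.7]);print('fence',q,r.tolist())
E
```

```text
kerb [ 0.62227721  0.1244251  -2.45322436] [[-0.6, -0.1], [0.8, -0.2], [0.7, 0.3], [-0.7, 0.5], [0.1, 0.9], [0.0, 1.1], [-0.3, -1.1], [-0.0, -1.2]]
mouth [[0.61821086 0.02951216 0.04      ]] mid [[0.62227721 0.1244251  0.04      ]]
fence [ 0.61388108 -0.06588123 -2.73628393] [[-0.6, 0.0], [0.6, 0.0]]
```

{"name": "carry_out", "arguments": {
  "targets": [
    {"jaw": 0.8,"dx": 0.2,"dy": 5,"dz": 0,"turn": 0.004},
    {"jaw": 0.8,"dx": 0.4,"dy": 9.5,"dz": -2,"turn": 0.004},
    {"jaw": 0.8,"dx": 0.4,"dy": 9.5,"dz": -4,"turn": 0.004},
    {"jaw": 0.8,"dx": 0.4,"dy": 9.5,"dz": -5,"turn": 0.004},
    {"jaw": 0.8,"dx": 0.4,"dy": 9.5,"dz": -5,"turn": 0.004},
    {"jaw": 0.8,"dx": 0.4,"dy": 9.5,"dz": -5,"turn": 0.004}
  ]
}}

```text
time_s: 6.12
position: [0.6163, 0.0295, 0.1716]
eef_rot: [179.9, -0.0, 87.5]
contact_force: [0.0, 0.3, -1.3]
opening: 0.012
gripper_force: 25.0
```

```bash
python3 - <<'E'
from h import *
s=ctrl.get_state();print(s['time_s'],s['position'],s['eef_rot'],s['contact_force'],s['opening'])
a=cam('scene')[1];b=cam('top')[1];c=cam('wrist')[1]
z=lambda i,k:cv2.resize(i,None,fx=k,fy=k,interpolation=cv2.INTER_CUBIC)
o=np.zeros((600,800,3),np.uint8)
A=z(a[140:260,290:420],3);o[:360,:390]=A
B=z(b[140:230,240:370],3);o[:270,400:790]=B
Cc=z(c[0:230,200:440],1.4);o[275:275+322,400:400+336]=Cc
cv2.imwrite('pics/m.png',o[:,:,::-1])
E
```

```text
6.125 [0.6163246  0.02953019 0.17159966] [ 1.79933549e+02 -1.70716575e-03  8.75433328e+01] [ 0.02607181  0.33872969 -1.31555435] 0.012040238246248397
```

View pics/m.png

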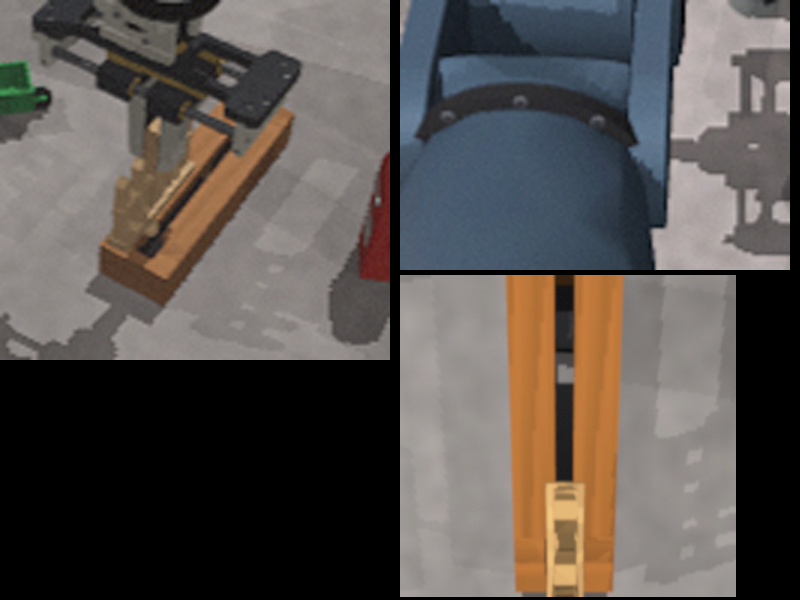

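The wrist inset (lower right) shows the fence rail centred over the slot, with the slot at inset x≈565. Now lower it into the mouth.

{"name": "carry_out", "arguments": {
  "targets": [
    {"jaw": 0.8,"dx": 0,"dy": 0,"dz": -1.0,"turn": 0},
    {"jaw": 0.8,"dx": 0,"dy": 0,"dz": -1.5,"turn": 0},
    {"jaw": 0.8,"dx": 0,"dy": 0,"dz": -2.0,"turn": 0},
    {"jaw": 0.8,"dx": 0,"dy": 0,"dz": -2.5,"turn": 0},
    {"jaw": 0.8,"dx": 0,"dy": 0,"dz": -3.0,"turn": 0},
    {"jaw": 0.8,"dx": 0,"dy": 0,"dz": -3.4,"turn": 0},
    {"jaw": 0.8,"dx": 0,"dy": 0,"dz": -3.6,"turn": 0},
    {"jaw": 0.8,"dx": 0,"dy": 0,"dz": -3.6,"turn": 0},
    {"jaw": 0.8,"dx": 0,"dy": 0,"dz": -3.6,"turn": 0}
  ]
}}

```text
time_s: 7.4
position: [0.616, 0.0301, 0.135]
eef_rot: [180.0, 0.0, 87.6]
contact_force: [0.6, 0.6, -0.6]
opening: 0.0121
gripper_force: 25.0
```

{"name": "carry_out", "arguments": {
  "targets": [
    {"jaw": 0.8,"dx": 0,"dy": 0,"dz": -0.1,"turn": 0},
    {"jaw": 0.8,"dx": 0,"dy": 0,"dz": -0.2,"turn": 0},
    {"jaw": 0.8,"dx": 0,"dy": 0,"dz": -0.3,"turn": 0},
    {"jaw": 0.8,"dx": 0,"dy": 0,"dz": -0.3,"turn": 0},
    {"jaw": 0.8,"dx": 0,"dy": 0,"dz": -0.3,"turn": 0}
  ]
}}

```text
time_s: 8.02
position: [0.6159, 0.0301, 0.1318]
eef_rot: [180.0, 0.0, 87.6]
contact_force: [0.8, 0.6, -1.1]
opening: 0.0117
gripper_force: 25.0
```

{"name": "carry_out", "arguments": {
  "targets": [
    {"jaw": 0.8,"dx": 0,"dy": 0,"dz": -0.05,"turn": 0},
    {"jaw": 0.8,"dx": 0,"dy": 0,"dz": -0.05,"turn": 0},
    {"jaw": 0.8,"dx": 0,"dy": 0,"dz": -0.05,"turn": 0}
  ]
}}

```text
time_s: 8.4
position: [0.616, 0.0301, 0.1313]
eef_rot: [180.0, 0.0, 87.6]
contact_force: [0.7, 0.0, -0.7]
opening: 0.0119
gripper_force: 25.0
```

{"name": "carry_out", "arguments": {
  "targets": [
    {"jaw": 0.8,"dx": 0,"dy": 0,"dz": -0.05,"turn": 0},
    {"jaw": 0.8,"dx": 0,"dy": 0,"dz": -0.05,"turn": 0},
    {"jaw": 0.8,"dx": 0,"dy": 0,"dz": -0.05,"turn": 0}
  ]
}}

```text
time_s: 8.78
position: [0.6161, 0.0301, 0.1311]
eef_rot: [180.0, -0.0, 87.6]
contact_force: [-1.0, -0.5, 4.8]
opening: 0.0115
gripper_force: 25.0
```

{"name": "carry_out", "arguments": {
  "targets": [
    {"jaw": 0.8,"dx": 0.01,"dy": 0.3,"dz": 0,"turn": 0},
    {"jaw": 0.8,"dx": 0.03,"dy": 0.7,"dz": 0,"turn": 0},
    {"jaw": 0.8,"dx": 0.05,"dy": 1.1,"dz": 0,"turn": 0},
    {"jaw": 0.8,"dx": 0.06,"dy": 1.5,"dz": 0,"turn": 0},
    {"jaw": 0.8,"dx": 0.08,"dy": 1.8,"dz": 0,"turn": 0},
    {"jaw": 0.8,"dx": 0.09,"dy": 2.0,"dz": 0,"turn": 0},
    {"jaw": 0.8,"dx": 0.09,"dy": 2.0,"dz": 0,"turn": 0}
  ]
}}

```text
time_s: 9.65
position: [0.6168, 0.0505, 0.1308]
eef_rot: [180.0, -0.0, 87.6]
contact_force: [-0.7, 0.8, 4.9]
opening: 0.0116
gripper_force: 25.0
```

{"name": "carry_out", "arguments": {
  "targets": [
    {"jaw": 0.8,"dx": 0.01,"dy": 0.3,"dz": 0,"turn": 0},
    {"jaw": 0.8,"dx": 0.03,"dy": 0.7,"dz": 0,"turn": 0},
    {"jaw": 0.8,"dx": 0.05,"dy": 1.1,"dz": 0,"turn": 0},
    {"jaw": 0.8,"dx": 0.06,"dy": 1.5,"dz": 0,"turn": 0},
    {"jaw": 0.8,"dx": 0.08,"dy": 1.9,"dz": 0,"turn": 0},
    {"jaw": 0.8,"dx": 0.1,"dy": 2.3,"dz": 0,"turn": 0},
    {"jaw": 0.8,"dx": 0.1,"dy": 2.4,"dz": 0,"turn": 0},
    {"jaw": 0.8,"dx": 0.1,"dy": 2.4,"dz": 0,"turn": 0}
  ]
}}

```text
time_s: 10.65
position: [0.6178, 0.0744, 0.1308]
eef_rot: [180.0, -0.0, 87.6]
contact_force: [0.3, -1.1, 4.3]
opening: 0.0118
gripper_force: 25.0
```

Now at kerb y≈-50. From here I'll take 4–5 mm steps and watch for the contact force to vanish.

{"name": "carry_out", "arguments": {
  "targets": [
    {"jaw": 0.8,"dx": 0.01,"dy": 0.2,"dz": 0,"turn": 0},
    {"jaw": 0.8,"dx": 0.02,"dy": 0.5,"dz": 0,"turn": 0},
    {"jaw": 0.8,"dx": 0.02,"dy": 0.5,"dz": 0,"turn": 0}
  ]
}}

```text
time_s: 11.02
position: [0.618, 0.0795, 0.1308]
eef_rot: [180.0, -0.0, 87.6]
contact_force: [-1.3, -1.0, 4.4]
opening: 0.0118
gripper_force: 25.0
```

{"name": "carry_out", "arguments": {
  "targets": [
    {"jaw": 0.8,"dx": 0.01,"dy": 0.2,"dz": 0,"turn": 0},
    {"jaw": 0.8,"dx": 0.02,"dy": 0.5,"dz": 0,"turn": 0},
    {"jaw": 0.8,"dx": 0.02,"dy": 0.5,"dz": 0,"turn": 0}
  ]
}}

```text
time_s: 11.4
position: [0.6182, 0.0846, 0.1308]
eef_rot: [180.0, -0.0, 87.6]
contact_force: [-0.0, 0.1, 4.2]
opening: 0.0119
gripper_force: 25.0
```

{"name": "carry_out", "arguments": {
  "targets": [
    {"jaw": 0.8,"dx": 0.01,"dy": 0.2,"dz": 0,"turn": 0},
    {"jaw": 0.8,"dx": 0.02,"dy": 0.4,"dz": 0,"turn": 0},
    {"jaw": 0.8,"dx": 0.02,"dy": 0.4,"dz": 0,"turn": 0}
  ]
}}

```text
time_s: 11.78
position: [0.6184, 0.0884, 0.1307]
eef_rot: [-180.0, -0.0, 87.6]
contact_force: [-0.1, 0.0, 3.8]
opening: 0.0118
gripper_force: 25.0
```

{"name": "carry_out", "arguments": {
  "targets": [
    {"jaw": 0.8,"dx": 0.01,"dy": 0.2,"dz": 0,"turn": 0},
    {"jaw": 0.8,"dx": 0.02,"dy": 0.4,"dz": 0,"turn": 0},
    {"jaw": 0.8,"dx": 0.02,"dy": 0.4,"dz": 0,"turn": 0}
  ]
}}

```text
time_s: 12.15
position: [0.6186, 0.0925, 0.1307]
eef_rot: [-180.0, -0.0, 87.6]
contact_force: [-0.8, -0.5, 2.8]
opening: 0.0121
gripper_force: 25.0
```

{"name": "carry_out", "arguments": {
  "targets": [
    {"jaw": 0.8,"dx": 0.01,"dy": 0.2,"dz": -0.02,"turn": 0},
    {"jaw": 0.8,"dx": 0.02,"dy": 0.4,"dz": -0.02,"turn": 0},
    {"jaw": 0.8,"dx": 0.02,"dy": 0.4,"dz": -0.02,"turn": 0}
  ]
}}

```text
time_s: 12.52
position: [0.6189, 0.0964, 0.1307]
eef_rot: [180.0, -0.0, 87.6]
contact_force: [-0.7, -1.0, 4.0]
opening: 0.0121
gripper_force: 25.0
```

{"name": "carry_out", "arguments": {
  "targets": [
    {"jaw": 0.8,"dx": 0.01,"dy": 0.2,"dz": 0,"turn": 0},
    {"jaw": 0.8,"dx": 0.02,"dy": 0.4,"dz": 0,"turn": 0},
    {"jaw": 0.8,"dx": 0.02,"dy": 0.4,"dz": 0,"turn": 0}
  ]
}}

```text
time_s: 12.9
position: [0.6191, 0.1004, 0.1306]
eef_rot: [180.0, -0.0, 87.6]
contact_force: [0.8, -1.3, 4.4]
opening: 0.0117
gripper_force: 25.0
```

{"name": "carry_out", "arguments": {
  "targets": [
    {"jaw": 0.8,"dx": 0.01,"dy": 0.2,"dz": 0,"turn": 0},
    {"jaw": 0.8,"dx": 0.02,"dy": 0.4,"dz": 0,"turn": 0},
    {"jaw": 0.8,"dx": 0.02,"dy": 0.4,"dz": 0,"turn": 0}
  ]
}}

```text
time_s: 13.28
position: [0.6192, 0.1044, 0.1306]
eef_rot: [-180.0, -0.0, 87.6]
contact_force: [0.8, -1.2, 4.3]
opening: 0.0118
gripper_force: 25.0
```

{"name": "carry_out", "arguments": {
  "targets": [
    {"jaw": 0.8,"dx": 0.01,"dy": 0.2,"dz": -0.01,"turn": 0},
    {"jaw": 0.8,"dx": 0.02,"dy": 0.4,"dz": -0.01,"turn": 0},
    {"jaw": 0.8,"dx": 0.02,"dy": 0.4,"dz": -0.01,"turn": 0}
  ]
}}

```text
time_s: 13.65
position: [0.6194, 0.1085, 0.1305]
eef_rot: [180.0, -0.0, 87.6]
contact_force: [0.1, -1.2, 3.8]
opening: 0.0119
gripper_force: 25.0
```

{"name": "carry_out", "arguments": {
  "targets": [
    {"jaw": 0.8,"dx": 0.01,"dy": 0.2,"dz": -0.01,"turn": 0},
    {"jaw": 0.8,"dx": 0.02,"dy": 0.4,"dz": -0.01,"turn": 0},
    {"jaw": 0.8,"dx": 0.02,"dy": 0.4,"dz": -0.01,"turn": 0}
  ]
}}

```text
time_s: 14.02
position: [0.6196, 0.1124, 0.1304]
eef_rot: [-180.0, -0.0, 87.6]
contact_force: [0.2, -1.3, 4.8]
opening: 0.0117
gripper_force: 25.0
```

{"name": "carry_out", "arguments": {
  "targets": [
    {"jaw": 0.8,"dx": 0.01,"dy": 0.2,"dz": -0.01,"turn": 0},
    {"jaw": 0.8,"dx": 0.02,"dy": 0.4,"dz": -0.01,"turn": 0},
    {"jaw": 0.8,"dx": 0.02,"dy": 0.4,"dz": -0.01,"turn": 0}
  ]
}}

```text
time_s: 14.4
position: [0.6198, 0.1164, 0.1303]
eef_rot: [180.0, -0.0, 87.6]
contact_force: [0.0, -0.9, 4.0]
opening: 0.0116
gripper_force: 25.0
```

{"name": "carry_out", "arguments": {
  "targets": [
    {"jaw": 0.8,"dx": 0.01,"dy": 0.2,"dz": 0,"turn": 0},
    {"jaw": 0.8,"dx": 0.02,"dy": 0.4,"dz": 0,"turn": 0},
    {"jaw": 0.8,"dx": 0.02,"dy": 0.4,"dz": 0,"turn": 0}
  ],
  "squeeze": 40
}}

```text
time_s: 14.78
position: [0.62, 0.1205, 0.1303]
eef_rot: [180.0, -0.0, 87.6]
contact_force: [-0.9, -0.6, 3.6]
opening: 0.0116
gripper_force: 40.0
```

{"name": "carry_out", "arguments": {
  "targets": [
    {"jaw": 0.8,"dx": 0.01,"dy": 0.2,"dz": 0,"turn": 0},
    {"jaw": 0.8,"dx": 0.02,"dy": 0.4,"dz": 0,"turn": 0},
    {"jaw": 0.8,"dx": 0.02,"dy": 0.4,"dz": 0,"turn": 0}
  ]
}}

```text
time_s: 15.15
position: [0.6202, 0.1245, 0.1303]
eef_rot: [180.0, -0.0, 87.6]
contact_force: [-0.0, -0.5, 4.5]
opening: 0.0116
gripper_force: 40.0
```

Kerb y≈0, no drop yet.

{"name": "carry_out", "arguments": {
  "targets": [
    {"jaw": 0.8,"dx": 0.01,"dy": 0.2,"dz": 0,"turn": 0},
    {"jaw": 0.8,"dx": 0.02,"dy": 0.4,"dz": 0,"turn": 0},
    {"jaw": 0.8,"dx": 0.02,"dy": 0.4,"dz": 0,"turn": 0}
  ]
}}

```text
time_s: 15.52
position: [0.6204, 0.1285, 0.1303]
eef_rot: [180.0, -0.0, 87.6]
contact_force: [-0.5, -1.0, 4.2]
opening: 0.0117
gripper_force: 40.0
```

{"name": "carry_out", "arguments": {
  "targets": [
    {"jaw": 0.8,"dx": 0.01,"dy": 0.2,"dz": 0,"turn": 0},
    {"jaw": 0.8,"dx": 0.02,"dy": 0.4,"dz": 0,"turn": 0},
    {"jaw": 0.8,"dx": 0.02,"dy": 0.4,"dz": 0,"turn": 0}
  ]
}}

```text
time_s: 15.9
position: [0.6206, 0.1324, 0.1303]
eef_rot: [180.0, -0.0, 87.6]
contact_force: [0.4, -1.8, 5.0]
opening: 0.012
gripper_force: 40.0
```

{"name": "carry_out", "arguments": {
  "targets": [
    {"jaw": 0.8,"dx": 0.01,"dy": 0.2,"dz": 0,"turn": 0},
    {"jaw": 0.8,"dx": 0.02,"dy": 0.4,"dz": 0,"turn": 0},
    {"jaw": 0.8,"dx": 0.02,"dy": 0.4,"dz": 0,"turn": 0}
  ]
}}

```text
time_s: 16.27
position: [0.6208, 0.1364, 0.1303]
eef_rot: [-180.0, -0.0, 87.6]
contact_force: [-0.2, -0.8, 4.5]
opening: 0.0116
gripper_force: 40.0
```

{"name": "carry_out", "arguments": {
  "targets": [
    {"jaw": 0.8,"dx": 0.01,"dy": 0.2,"dz": 0,"turn": 0},
    {"jaw": 0.8,"dx": 0.02,"dy": 0.4,"dz": 0,"turn": 0},
    {"jaw": 0.8,"dx": 0.02,"dy": 0.4,"dz": 0,"turn": 0}
  ]
}}

```text
time_s: 16.65
position: [0.621, 0.1405, 0.1303]
eef_rot: [180.0, -0.0, 87.6]
contact_force: [-0.7, -0.4, 6.0]
opening: 0.0117
gripper_force: 40.0
```

{"name": "carry_out", "arguments": {
  "targets": [
    {"jaw": 0.8,"dx": 0.01,"dy": 0.2,"dz": 0,"turn": 0},
    {"jaw": 0.8,"dx": 0.02,"dy": 0.4,"dz": 0,"turn": 0},
    {"jaw": 0.8,"dx": 0.02,"dy": 0.4,"dz": 0,"turn": 0}
  ]
}}

```text
time_s: 17.02
position: [0.6212, 0.1444, 0.1303]
eef_rot: [180.0, -0.0, 87.6]
contact_force: [-0.1, -1.1, 5.1]
opening: 0.0116
gripper_force: 40.0
```

{"name": "carry_out", "arguments": {
  "targets": [
    {"jaw": 0.8,"dx": 0.01,"dy": 0.2,"dz": 0,"turn": 0},
    {"jaw": 0.8,"dx": 0.02,"dy": 0.4,"dz": 0,"turn": 0},
    {"jaw": 0.8,"dx": 0.02,"dy": 0.4,"dz": 0,"turn": 0}
  ]
}}

```text
time_s: 17.4
position: [0.6214, 0.1485, 0.1303]
eef_rot: [180.0, -0.0, 87.6]
contact_force: [-0.6, -1.1, 4.2]
opening: 0.0118
gripper_force: 40.0
```

{"name": "carry_out", "arguments": {
  "targets": [
    {"jaw": 0.8,"dx": 0.01,"dy": 0.2,"dz": 0,"turn": 0},
    {"jaw": 0.8,"dx": 0.02,"dy": 0.4,"dz": 0,"turn": 0},
    {"jaw": 0.8,"dx": 0.02,"dy": 0.4,"dz": 0,"turn": 0}
  ]
}}

```text
time_s: 17.77
position: [0.6216, 0.1525, 0.1303]
eef_rot: [180.0, -0.0, 87.6]
contact_force: [0.3, -1.2, 3.9]
opening: 0.0118
gripper_force: 40.0
```

{"name": "carry_out", "arguments": {
  "targets": [
    {"jaw": 0.8,"dx": 0.01,"dy": 0.2,"dz": 0,"turn": 0},
    {"jaw": 0.8,"dx": 0.02,"dy": 0.4,"dz": 0,"turn": 0},
    {"jaw": 0.8,"dx": 0.02,"dy": 0.4,"dz": 0,"turn": 0}
  ]
}}

```text
time_s: 18.15
position: [0.6215, 0.1566, 0.1299]
eef_rot: [-180.0, -0.0, 87.6]
contact_force: [0.2, 1.0, -1.3]
opening: 0.0119
gripper_force: 40.0
```

The force vanished (+4 to -1 N) and z fell, so the ball is past the pocket's near edge at y≈0.153. I'll move towards the pocket centre and lower carefully.

{"name": "carry_out", "arguments": {
  "targets": [
    {"jaw": 0.8,"dx": 0.01,"dy": 0.2,"dz": 0,"turn": 0},
    {"jaw": 0.8,"dx": 0.02,"dy": 0.4,"dz": 0,"turn": 0},
    {"jaw": 0.8,"dx": 0.02,"dy": 0.55,"dz": -0.05,"turn": 0},
    {"jaw": 0.8,"dx": 0.02,"dy": 0.55,"dz": -0.1,"turn": 0},
    {"jaw": 0.8,"dx": 0.02,"dy": 0.55,"dz": -0.2,"turn": 0},
    {"jaw": 0.8,"dx": 0.02,"dy": 0.55,"dz": -0.2,"turn": 0}
  ]
}}

```text
time_s: 18.9
position: [0.622, 0.1615, 0.1282]
eef_rot: [-180.0, 0.0, 87.6]
contact_force: [-0.3, 0.1, -0.6]
opening: 0.0115
gripper_force: 40.0
```

{"name": "carry_out", "arguments": {
  "targets": [
    {"jaw": 0.8,"dx": 0,"dy": 0,"dz": -0.05,"turn": 0},
    {"jaw": 0.8,"dx": 0,"dy": 0,"dz": -0.1,"turn": 0},
    {"jaw": 0.8,"dx": 0,"dy": 0,"dz": -0.15,"turn": 0},
    {"jaw": 0.8,"dx": 0,"dy": 0,"dz": -0.2,"turn": 0},
    {"jaw": 0.8,"dx": 0,"dy": 0,"dz": -0.2,"turn": 0}
  ]
}}

```text
time_s: 19.52
position: [0.622, 0.1616, 0.1263]
eef_rot: [-180.0, 0.0, 87.6]
contact_force: [-0.1, 0.9, -1.0]
opening: 0.0119
gripper_force: 40.0
```

{"name": "carry_out", "arguments": {
  "targets": [
    {"jaw": 0.8,"dx": 0,"dy": 0,"dz": -0.05,"turn": 0},
    {"jaw": 0.8,"dx": 0,"dy": 0,"dz": -0.1,"turn": 0},
    {"jaw": 0.8,"dx": 0,"dy": 0,"dz": -0.15,"turn": 0},
    {"jaw": 0.8,"dx": 0,"dy": 0,"dz": -0.2,"turn": 0},
    {"jaw": 0.8,"dx": 0,"dy": 0,"dz": -0.2,"turn": 0}
  ]
}}

```text
time_s: 20.15
position: [0.6222, 0.1615, 0.1252]
eef_rot: [180.0, -0.0, 87.6]
contact_force: [-3.0, -1.5, 7.1]
opening: 0.0119
gripper_force: 40.0
```

{"name": "carry_out", "arguments": {
  "targets": [
    {"jaw": 0.8,"dx": 0,"dy": 0,"dz": -0.05,"turn": 0},
    {"jaw": 0.8,"dx": 0,"dy": 0,"dz": -0.1,"turn": 0},
    {"jaw": 0.8,"dx": 0,"dy": 0,"dz": -0.15,"turn": 0},
    {"jaw": 0.8,"dx": 0,"dy": 0,"dz": -0.15,"turn": 0}
  ]
}}

```text
time_s: 20.65
position: [0.6225, 0.1613, 0.125]
eef_rot: [179.9, 0.0, 87.6]
contact_force: [-5.7, -4.4, 18.1]
opening: 0.0118
gripper_force: 40.0
```

Contact with lateral force, so I back off a little and look before pressing any more.

{"name": "carry_out", "arguments": {
  "targets": [
    {"jaw": 0.8,"dx": 0,"dy": 0,"dz": 0.1,"turn": 0},
    {"jaw": 0.8,"dx": 0,"dy": 0,"dz": 0.25,"turn": 0},
    {"jaw": 0.8,"dx": 0,"dy": 0,"dz": 0.25,"turn": 0}
  ]
}}

```text
time_s: 21.02
position: [0.6221, 0.1616, 0.1253]
eef_rot: [180.0, -0.0, 87.6]
contact_force: [-0.7, -0.3, 2.2]
opening: 0.0114
gripper_force: 40.0
```

```bash
python3 - <<'E'
from h import *
s=ctrl.get_state();print(s['time_s'],s['position'],s['eef_rot'],s['contact_force'],s['ft_torque'],s['opening'])
a=cam('scene')[1];d,c,f=cam('wrist');pickle.dump((d,f,s,c),open('w4.pkl','wb'))
z=lambda i,k:cv2.resize(i,None,fx=k,fy=k,interpolation=cv2.INTER_CUBIC)
o=np.zeros((600,800,3),np.uint8)
A=z(a[130:240,310:410],4);o[:440,:400]=A
Cc=z(c[0:300,220:420],2);o[:600,400:800]=Cc
cv2.imwrite('pics/n.png',o[:,:,::-1])
E
```

```text
21.025 [0.62210236 0.16160675 0.1253259 ] [ 1.79983679e+02 -2.64427492e-03  8.75935903e+01] [-0.69734911 -0.31793754  2.21561099] [-0.06609577  0.14521546  0.0479904 ] 0.011402430004804676
```

View pics/n.png

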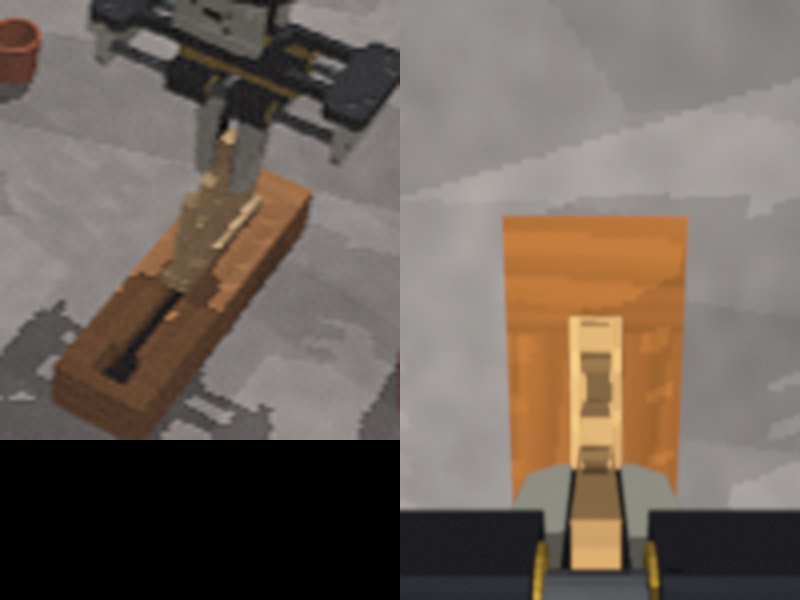

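The wrist view (right half) shows the rail's +y end at row 158, against 148.5 when first held. The fence has pivoted in the grip, so the ball lags behind and the rail's +y end is touching the kerb. I'll work out the tilt.

```bash
python3 - <<'E'
from h import *
from scipy.optimize import brentq
d,f,s,p=load('w4');M=np.linalg.inv(np.array(d['tool_from_camera']))
def row(y,h,phi,sl=0):  # fence-local y, height h above origin (mm); pivot at grip h=75.5
    a=y;b=75.5-h   # a along tool x, b along tool z
    A=a*np.cos(phi)-b*np.sin(phi); B=b*np.cos(phi)+a*np.sin(phi)
    q=M@[A/1e3,0,(B+6+sl)/1e3,1]; return d['cy']+f*q[1]/q[2]
print('pred upright',row(55,10,0))
o=148.5-row(55,10,0)
for r in (157.5,158,158.5):
    phi=brentq(lambda t:row(55,10,t)+o-r,-.3,.3)
    print(r,np.degrees(phi),'ball lag mm',(75.5+28)*np.sin(phi),'rail end below origin',55*np.sin(phi))
# kerb +y end fit: far edge at rows
C=wcam(d,f,s);m=1e-3
L=np.array([[-34,120,40],[34,120,40]])*m
u=np.array([[502,217],[688,217]]);u=(u-[400,0])/2+[220,0]
print('kerb',fit([(C,L,u)],[.62,.124,-2.5]))
E
```

```text
pred upright 148.26271157926666
157.5 5.828459025354993 ball lag mm 10.510471121681713 rail end below origin 5.585274509106225
158 6.147563666694721 ball lag mm 11.083760859214602 rail end below origin 5.889921229534329
158.5 6.4662208406329515 ball lag mm 11.655903626176105 rail end below origin 6.193958448692617
kerb (array([ 0.62228589,  0.12421504, -2.4415739 ]), array([[ 0.1, -0. ],
       [-0.1, -0. ]]))
```

{"name": "carry_out", "arguments": {
  "targets": [
    {"jaw": 0.8,"dx": 0,"dy": 0,"dz": 0,"turn": 0},
    {"jaw": 0.8,"dx": 0,"dy": -0.1,"dz": -0.05,"turn": 0},
    {"jaw": 0.8,"dx": -0.01,"dy": -0.2,"dz": -0.1,"turn": 0},
    {"jaw": 0.8,"dx": -0.01,"dy": -0.3,"dz": -0.1,"turn": 0},
    {"jaw": 0.8,"dx": -0.02,"dy": -0.4,"dz": -0.15,"turn": 0},
    {"jaw": 0.8,"dx": -0.02,"dy": -0.5,"dz": -0.2,"turn": 0},
    {"jaw": 0.8,"dx": -0.02,"dy": -0.5,"dz": -0.2,"turn": 0}
  ],
  "squeeze": 6
}}

```text
time_s: 22.0
position: [0.6217, 0.1565, 0.1232]
eef_rot: [-180.0, 0.0, 87.6]
contact_force: [-0.2, 0.7, -1.3]
opening: 0.012
gripper_force: 6.0
```

{"name": "carry_out", "arguments": {
  "targets": [
    {"jaw": 0.8,"dx": 0,"dy": -0.1,"dz": -0.05,"turn": 0},
    {"jaw": 0.8,"dx": -0.01,"dy": -0.2,"dz": -0.1,"turn": 0},
    {"jaw": 0.8,"dx": -0.01,"dy": -0.3,"dz": -0.1,"turn": 0},
    {"jaw": 0.8,"dx": -0.02,"dy": -0.4,"dz": -0.15,"turn": 0},
    {"jaw": 0.8,"dx": -0.02,"dy": -0.4,"dz": -0.15,"turn": 0}
  ]
}}

```text
time_s: 22.62
position: [0.6216, 0.1525, 0.1218]
eef_rot: [180.0, 0.0, 87.6]
contact_force: [0.3, -0.6, -1.2]
opening: 0.012
gripper_force: 6.0
```

```bash
python3 - <<'E'
from h import *
s=ctrl.get_state();print(s['time_s'],s['position'],s['eef_rot'],s['contact_force'],s['ft_torque'],s['opening'])
d,c,f=cam('wrist');pickle.dump((d,f,s,c),open('w5.pkl','wb'))
# rail end row: orange->pale transition along the columns of the rail
for n in ('w3','w4','w5'):
    p=load(n)[3]; g=p[120:190,313:323].astype(float).mean(1); b=g[:,2]
    print(n,120+np.argmax(np.diff(b))+.5, np.diff(b).max(), b[::6].round())
E
```

```text
22.625 [0.62162412 0.15248852 0.12176933] [1.79998066e+02 4.80102587e-03 8.75912440e+01] [ 0.28058567 -0.61539671 -1.15663678] [ 0.12214749  0.02713733 -0.00510282] 0.011996842280422837
w3 144.5 21.599999999999994 [ 54.  90.  90.  90. 103.  88.  82. 113. 116.  99.  66.  64.]
w4 157.5 24.900000000000006 [ 61.  61.  57.  55.  61.  60.  52.  91. 120. 115.  78.  71.]
w5 148.5 17.400000000000006 [ 56.  55.  60.  60.  56.  94.  98.  94. 122. 121.  59.  68.]
```

The rail end is back at row 148.5, so the fence is upright again and nearly seated. Now a gentle final press.

{"name": "carry_out", "arguments": {
  "targets": [
    {"jaw": 0.8,"dx": 0,"dy": 0,"dz": -0.03,"turn": 0},
    {"jaw": 0.8,"dx": 0,"dy": 0,"dz": -0.06,"turn": 0},
    {"jaw": 0.8,"dx": 0,"dy": 0,"dz": -0.06,"turn": 0}
  ]
}}

```text
time_s: 23.05
position: [0.6216, 0.1526, 0.1213]
eef_rot: [180.0, 0.0, 87.6]
contact_force: [-0.6, 1.1, 2.0]
opening: 0.0121
gripper_force: 6.0
```

{"name": "carry_out", "arguments": {
  "targets": [
    {"jaw": 0.8,"dx": 0,"dy": 0,"dz": 0,"turn": 0},
    {"jaw": 0.8,"dx": 0,"dy": 0,"dz": -0.03,"turn": 0},
    {"jaw": 0.8,"dx": 0,"dy": 0,"dz": -0.05,"turn": 0},
    {"jaw": 0.8,"dx": 0,"dy": 0,"dz": -0.05,"turn": 0}
  ],
  "squeeze": 12
}}

```text
time_s: 23.55
position: [0.6217, 0.1528, 0.1212]
eef_rot: [180.0, -0.0, 87.6]
contact_force: [-2.1, 1.4, 4.7]
opening: 0.0119
gripper_force: 12.0
```

```bash
python3 - <<'E'
from h import *
s=ctrl.get_state();print(s['time_s'],s['position'],s['contact_force'],s['ft_torque'])
a=cam('scene')[1];d,c,f=cam('wrist');pickle.dump((d,f,s,c),open('w6.pkl','wb'))
z=lambda i,k:cv2.resize(i,None,fx=k,fy=k,interpolation=cv2.INTER_CUBIC)
o=np.zeros((600,800,3),np.uint8)
o[:440,:400]=z(a[130:240,310:410],4);o[:600,400:800]=z(c[0:300,220:420],2)
cv2.imwrite('pics/q.png',o[:,:,::-1])
E
```

```text
23.55 [0.62172692 0.15277819 0.12117437] [-2.12458218  1.39918138  4.74817152] [ 0.01343321  0.46871944 -0.05279143]
```

View pics/q.png

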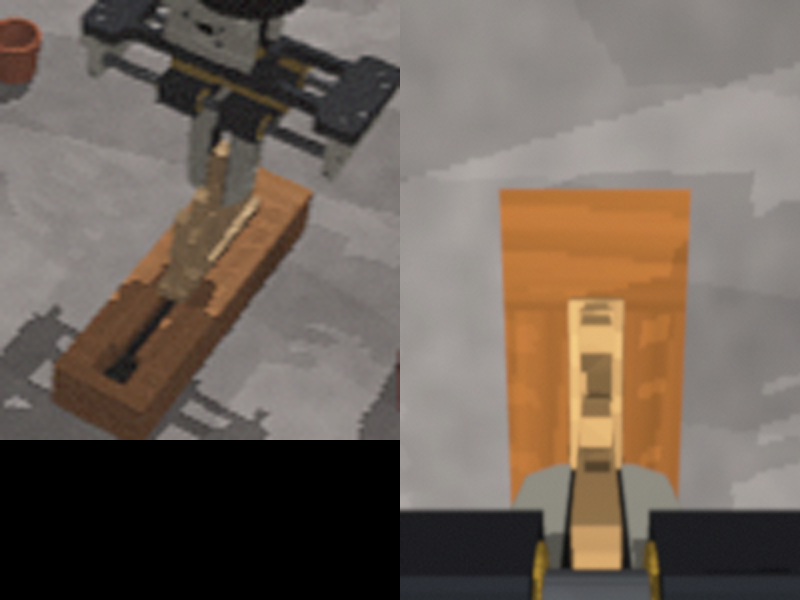

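The rail looks flush and in line, with its end at row ~149.5, and z matches the seated height of 0.1212. I'll relax the press, release, and rise.

{"name": "carry_out", "arguments": {
  "targets": [
    {"jaw": 0.8,"dx": -0.02,"dy": 0,"dz": 0.05,"turn": 0},
    {"jaw": 1.5,"dx": -0.02,"dy": 0,"dz": 0.05,"turn": 0},
    {"jaw": 2.2,"dx": -0.02,"dy": 0,"dz": 0.05,"turn": 0},
    {"jaw": 3.2,"dx": -0.02,"dy": 0,"dz": 0.05,"turn": 0},
    {"jaw": 4,"dx": -0.02,"dy": 0,"dz": 0.05,"turn": 0},
    {"jaw": 4,"dx": -0.02,"dy": 0,"dz": 1,"turn": 0},
    {"jaw": 4,"dx": -0.02,"dy": 0,"dz": 4,"turn": 0},
    {"jaw": 4,"dx": -0.02,"dy": -3,"dz": 8,"turn": 0},
    {"jaw": 4,"dx": -0.02,"dy": -6,"dz": 12,"turn": 0},
    {"jaw": 4,"dx": -0.02,"dy": -6,"dz": 12,"turn": 0}
  ]
}}

```text
time_s: 24.9
position: [0.6228, 0.0911, 0.2447]
eef_rot: [179.6, -0.0, 87.5]
contact_force: [-0.2, -0.1, -0.0]
opening: 0.0398
gripper_force: 0.0
```

{"name": "carry_out", "arguments": {
  "targets": [
    {"jaw": 4,"dx": 0,"dy": -4,"dz": 0,"turn": 0},
    {"jaw": 4,"dx": 0,"dy": -4,"dz": 0,"turn": 0},
    {"jaw": 4,"dx": 0,"dy": -4,"dz": 0,"turn": 0},
    {"jaw": 4,"dx": 0,"dy": -4,"dz": 0,"turn": 0}
  ]
}}

```text
time_s: 25.4
position: [0.6213, 0.0536, 0.2404]
eef_rot: [-180.0, -0.0, 87.6]
contact_force: [0.5, 0.0, -0.4]
opening: 0.0399
gripper_force: 0.0
```

```bash
python3 - <<'E'
from h import *
s=ctrl.get_state();print(s['time_s'],s['position'],s['contact_force'],s['ft_torque'])
a=cam('scene')[1];d,c,f=cam('wrist');pickle.dump((d,f,s,c),open('w7.pkl','wb'))
pickle.dump(a,open('s7.pkl','wb'))
z=lambda i,k:cv2.resize(i,None,fx=k,fy=k,interpolation=cv2.INTER_CUBIC)
o=np.zeros((600,800,3),np.uint8)
o[:480,:400]=z(a[140:236,315:395],5);o[:600,400:800]=z(c[0:240,240:400],2.5)
cv2.imwrite('pics/r.png',o[:,:,::-1])
E
```

```text
25.4 [0.62132971 0.05361454 0.24043324] [ 0.53410462  0.02429783 -0.3813688 ] [-0.07782368  0.07973202 -0.05671826]
```

View pics/r.png

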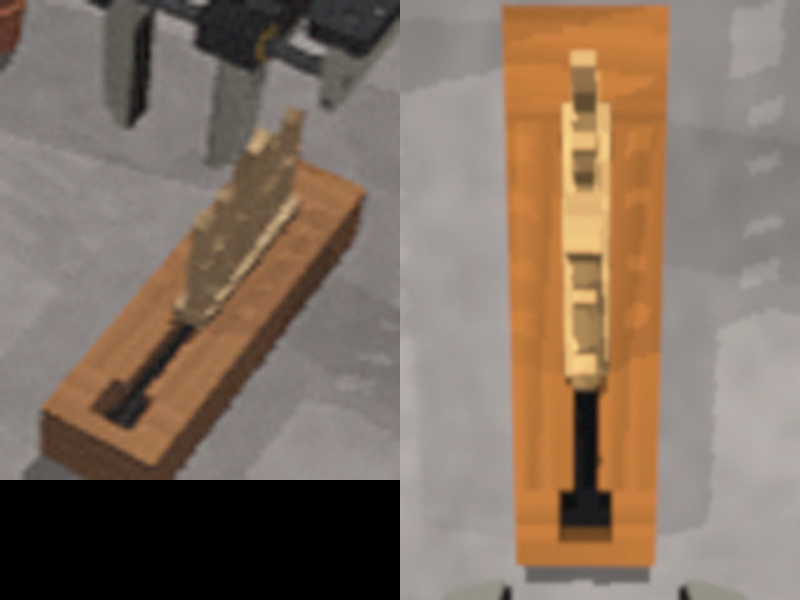

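Released: the fence stands upright on the kerb over the slot with the rail parallel to it. Rail ends are at inset rows 102 and 377, and the kerb's outer corners at (503,6), (668,6), (516,566) and (655,566). Numerical check next.

```bash
python3 - <<'E'
from h import *
d,f,s,p=load('w7');C=wcam(d,f,s);m=1e-3
px=lambda a:(np.array(a,float)-[400,0])/2.5+[240,0]
k,r=fit([(C,np.array([[-34,120,40],[34,120,40],[-34,-120,40],[34,-120,40]])*m,px([[503,6],[668,6],[516,566],[655,566]]))],[.62,.12,-2.5]);print(k,r.tolist())
# fence in kerb coords: x,y,z,roll about kerb y, pitch about kerb x
L=np.array([[-10,55,10],[10,55,10],[-10,-55,10],[10,-55,10],[-6,9,94],[6,9,94],[-6,-9,94],[6,-9,94],[0,54,83]])*m
v=px([[562,102],[609,102],[565,377],[608,377],[563,203],[602,203],[563,254],[602,254],[583,50]])
def F(q):
    R=Ro.from_euler('xyz',[q[3],q[4],q[5]],degrees=True).as_matrix()
    return (proj(C,world(k,L@R.T+q[:3]))-v).ravel()
q=least_squares(F,[0,.03,.04,0,0,0],x_scale=[.01,.01,.01,1,1,1],loss='soft_l1')
print(q.x.round(4),q.fun.reshape(-1,2).round(1).tolist())
T=load('scene');R=np.array
for z,t in((.04,0),(.045,0)):
    print(z,proj(T,world([.6199,.1235,-2.5],R([[0,.0285,z+.094],[10*m,-.0265,z],[10*m,.0835,z],[0,-.0195,z+.083],[0,.0765,z+.083]]))).round(1).tolist())
E
```

```text
[ 0.62219715  0.12435575 -2.54166313] [[-0.5, 0.0], [0.5, 0.2], [0.1, -0.2], [0.0, -0.1]]
[ 3.0000e-04  2.7600e-02  3.7900e-02  1.2642e+00 -1.1640e-01  1.1800e-01] [[-0.3, 0.4], [0.5, 0.4], [-0.4, -0.5], [0.2, -0.4], [0.2, -1.2], [-0.2, -1.2], [0.4, 2.4], [-0.3, 2.4], [-0.2, -0.3]]
0.04 [[365.2, 167.1], [355.0, 205.7], [374.3, 181.4], [355.6, 181.1], [373.4, 159.9]]
0.045 [[365.4, 165.7], [355.1, 204.5], [374.5, 180.2], [355.8, 179.7], [373.6, 158.5]]
```

It fits as seated: z≈38–40 mm, kerb y≈28, yaw in line to 0.1°. The ~1° pitch is uncertain, so I'll level it with a light central press of closed fingertips on the flat-topped middle picket.

{"name": "carry_out", "arguments": {
  "targets": [
    {"jaw": 0,"dx": 0,"dy": 4,"dz": 0,"turn": 0},
    {"jaw": 0,"dx": 0,"dy": 9.9,"dz": 0,"turn": 0},
    {"jaw": 0,"dx": 0,"dy": 9.9,"dz": -3,"turn": 0},
    {"jaw": 0,"dx": 0,"dy": 9.9,"dz": -5,"turn": 0},
    {"jaw": 0,"dx": 0,"dy": 9.9,"dz": -6.5,"turn": 0},
    {"jaw": 0,"dx": 0,"dy": 9.9,"dz": -7.4,"turn": 0},
    {"jaw": 0,"dx": 0,"dy": 9.9,"dz": -7.7,"turn": 0},
    {"jaw": 0,"dx": 0,"dy": 9.9,"dz": -7.8,"turn": 0},
    {"jaw": 0,"dx": 0,"dy": 9.9,"dz": -7.8,"turn": 0}
  ]
}}

```text
time_s: 26.62
position: [0.6216, 0.1516, 0.1632]
eef_rot: [180.0, -0.0, 87.6]
contact_force: [-0.7, -0.3, -0.3]
opening: 0.0006
gripper_force: 0.0
```

{"name": "carry_out", "arguments": {
  "targets": [
    {"jaw": 0,"dx": 0,"dy": 0,"dz": -0.1,"turn": 0},
    {"jaw": 0,"dx": 0,"dy": 0,"dz": -0.2,"turn": 0},
    {"jaw": 0,"dx": 0,"dy": 0,"dz": -0.3,"turn": 0},
    {"jaw": 0,"dx": 0,"dy": 0,"dz": -0.36,"turn": 0},
    {"jaw": 0,"dx": 0,"dy": 0,"dz": -0.36,"turn": 0}
  ]
}}

```text
time_s: 27.25
position: [0.6216, 0.1516, 0.1594]
eef_rot: [180.0, -0.0, 87.6]
contact_force: [-0.6, -0.4, 3.6]
opening: 0.0006
gripper_force: 1.4
```

{"name": "carry_out", "arguments": {
  "targets": [
    {"jaw": 0,"dx": 0,"dy": 0,"dz": -0.03,"turn": 0},
    {"jaw": 0,"dx": 0,"dy": 0,"dz": -0.05,"turn": 0},
    {"jaw": 0,"dx": 0,"dy": 0,"dz": -0.05,"turn": 0}
  ]
}}

```text
time_s: 27.62
position: [0.6218, 0.1516, 0.1594]
eef_rot: [179.9, -0.0, 87.6]
contact_force: [-0.5, -1.0, 6.4]
opening: 0.0006
gripper_force: 3.4
```

The picket top is rigid at 0.134 m, which is the fully seated height. Retreat straight up and check once more.

{"name": "carry_out", "arguments": {
  "targets": [
    {"jaw": 0,"dx": 0,"dy": 0,"dz": 0.3,"turn": 0},
    {"jaw": 0,"dx": 0,"dy": 0,"dz": 2,"turn": 0},
    {"jaw": 0,"dx": 0,"dy": 0,"dz": 6,"turn": 0},
    {"jaw": 0,"dx": 0,"dy": -5,"dz": 8,"turn": 0},
    {"jaw": 0,"dx": 0,"dy": -10,"dz": 8,"turn": 0},
    {"jaw": 0,"dx": 0,"dy": -10,"dz": 8,"turn": 0},
    {"jaw": 0,"dx": 0,"dy": -10,"dz": 8,"turn": 0},
    {"jaw": 0,"dx": 0,"dy": -10,"dz": 8,"turn": 0}
  ]
}}

```text
time_s: 28.62
position: [0.6214, 0.0527, 0.2387]
eef_rot: [-180.0, -0.0, 87.7]
contact_force: [0.6, 0.4, 0.4]
opening: 0.0004
gripper_force: 0.0
```

```bash
python3 - <<'E'
from h import *
s=ctrl.get_state();print(s['time_s'],s['position'],s['contact_force'])
a=cam('scene')[1];d,c,f=cam('wrist')
z=lambda i,k:cv2.resize(i,None,fx=k,fy=k,interpolation=cv2.INTER_CUBIC)
o=np.zeros((600,800,3),np.uint8)
o[:480,:400]=z(a[140:236,315:395],5);o[:600,400:800]=z(c[0:240,240:400],2.5)
cv2.imwrite('pics/e.png',o[:,:,::-1])
E
```

```text
28.625 [0.62138957 0.05271457 0.23874469] [0.61527041 0.43933338 0.36785506]
```

View pics/e.png

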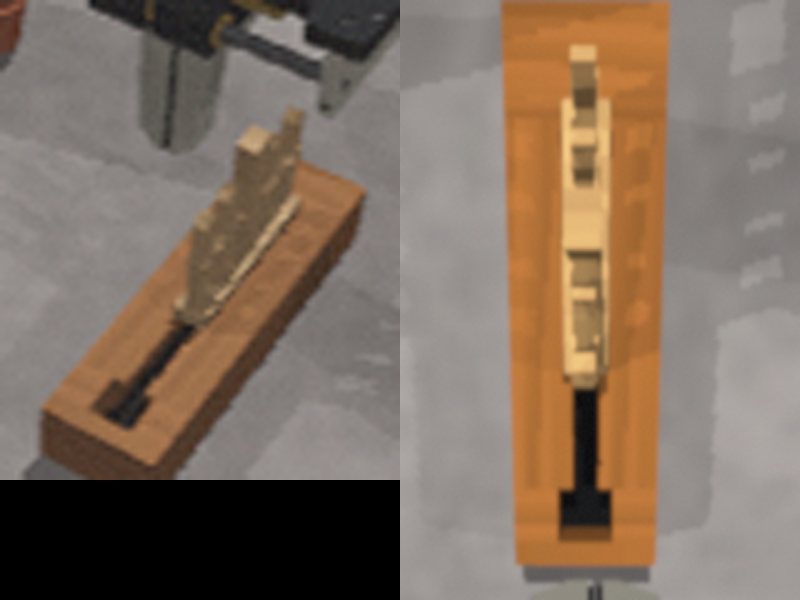

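The fence stands seated and upright in line with the kerb, with its rail spanning inset (562–610, 99–377), unchanged by the press. The gripper is clear of everything, so I'm handing in.

```bash
python3 -c "
from bench import ctrl
print(ctrl.close_job())"
```

```text
the job is handed in; nothing more can be done
None
```

The fence is in the kerb's hidden pocket about 28 mm past slot_mid, seated flush, upright and in line by camera and touch checks; it tilted about 6° in the grip on the way, was straightened, and the highest push reading was about 18 N; the job was handed in at about 29 s.

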